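Tip the salvaged parts from the scoop tray into the bin

ROBOT

A 6-joint arm with a two-finger parallel gripper is mounted at the origin on the work surface. World frame = base frame: x ahead of the robot, y to its left, z up, the work surface at z = 0. Lengths are in m, angles in degrees, forces in N, time in s.
With the tool pointing down it reaches from about 0.325 to 0.775 m from the base axis. Payload 5.5 kg.
Tool frame: the origin (TCP) lies at the centre of the arm's flange, where the gripper is bolted on; the fingertips stand 182 mm ahead of it and the grasp point (between the pads) lies 163 mm ahead of it; z points along the fingers, y is the line along which they close (so a half turn about z gives the same grasp; the last joint's range is limited). The gripper opens to 88 mm and grips with 3 to 60 N. Pads are 20 mm wide; open, the fingers measure 115 mm over their backs; the gripper's body (75 mm by 178 mm) begins 61 mm behind the grasp point.
Start: joints at [60.865, 5.22, 70.514, -0, 104.267, -3.249], TCP at [0.262, 0.54, 0.405] pointing down, gripper open.
Joint ranges: [-164.24, 164.24], [-49.07, 125.15], [9.68, 141.18], [-86.29, 266.29], [3.28, 154.24], [-151.56, 151.56]. Speed limits (degrees/s): [147.25, 147.25, 172.46, 180, 180, 180].

INTERFACE

Orientations are given as [roll, pitch, yaw] about the fixed x, y, z axes, in that order (R = Rz(yaw) Ry(pitch) Rx(roll)).
In Python, from station import r gives the robot as it stands. The module is installed in compiled form; this text tells all that it offers. Calls block until the motion is done:
- r.reach(position, orientation): joint-space move of the TCP to a pose.
- r.servo_line(position, rotation=None, speed=0.15): straight line of the TCP; rotation=None keeps the orientation; speed is the mean speed in m/s.
- r.move_joints(angles): joint-space move.
- r.let_go() and r.grab(squeeze=None): open the fingers fully, or close them until they stop; squeeze is the grip in N (None keeps the last).
- r.wait(seconds).
- r.inverse_kinematics(position, orientation): joint angles nearest the present ones, or None.
- r.sense(): the state.
- r.snapshot(name): name is "scene" or "side" or "wrist"; returns a dict with "frame" (400x640x3 uint8, red, green, blue), "fx", "fy", "cx", "cy" (pixels), "R" (3x3) and "t" (3): a world point X has camera coordinates R X + t. Camera axes: x right, y down, z forward; pixel columns grow to the right and rows downward; lengths in m; the calibration is good to about 2 mm. The wrist camera is an equidistant fisheye: a pixel r from the principal point sees the ray r / f radians off the axis. A picture is of the moment at which its call begins. There is no depth.
A pose or a line that the arm cannot do raises r.IKError and nothing moves.
- r.hand_in(): hands the job in; it is judged then, once.
The state is a dict: "clock": time; "joints": joint angles; "joint_vel": joint speeds; "joint_torque": joint torques, N m; "tcp_pos": TCP position; "orientation": TCP orientation; "contact_force": force on the tool from outside, world axes, zero at the start; "torque": the same for the moment, N m; "opening": finger opening in m; "gripper_force": force on a finger pad.
Only numpy, scipy, OpenCV 4.12 (cv2) and the standard library are available. Lean on these libraries where they do the work, as an engineer would, in place of code of your own. Each camera call takes 0.05 s, during which the arm holds its last target. There are 200 camera calls.

TASK

Take the aluminium scoop tray by its handle from under the bar lamp, carry it level with all four salvaged parts aboard to the deep empty bin, and tip it low over the bin so that all four slide off its lip into the bin without a long fall. Then put the empty tray back flat in the middle of the blue mat, facing about the way it did, and let go; do not knock the lamp, push the bin or disturb anything else on the bench.

Things in the scene. Friction and masses are not known exactly. Their poses are not given: they have to be found in the camera images.
- tray: Plain aluminium scoop tray, 160 to 260 g. Origin: centre of the underside of its pan; +x points to the open lip, z up. Pan 110 (x) x 76 (y) mm, floor 3 mm, side walls 22 mm, rear wall 32 mm high; front edge (x = +55 mm) open. A bar handle runs straight back from the rear wall on the centre line, x = -55 to -125 mm: 14 mm wide (y), 20 mm high, its middle 42 mm above the underside, free beneath.
- tray_lip (a point): middle of the open front edge of the tray's floor (tray frame x = +55 mm, y = 0, underside)
- tray_grip (a point): a good place to hold the handle: its middle line, 45 mm behind the rear wall (tray frame x = -100 mm, z = +42 mm)
- mat: blue bench mat, fixed, 240 (x) x 220 (y) x 3 mm; origin at the centre of its underside. The tray starts near its centre and must end there, 3 mm above the bench.
- lamp: fixed slim bar lamp over the tray's handle. Origin on the bench below the bar. The bar runs along the lamp's y from y = -60 to +170 mm, 26 mm wide (x), its underside 156 mm and its top 174 mm above the bench. Its post (16 mm thick, foot 70 x 60 mm) stands at y = +155 mm; the -y end is free. The lamp's x, like the mat's, points to within 10 degrees along the tray's x.
- lamp_end (a point): free (-y) end of the lamp bar, on its underside. The bar hangs just lipward of tray_grip, so a hand coming straight down on the handle hits it; one leaning back about 40 degrees (fingers pointing down and towards the lip) passes beneath, and the tray can be carried out sideways past this free end.
- bin: the empty grey open bin to fill, outside 125 (x) x 115 (y) x 45 mm high, walls and floor 3 mm; loose, 0.4 kg; origin at the centre of its underside
- coil_a: grey square moulded coil, 19 x 19 x 11 mm, loose in the tray at the start, 10 to 25 g; origin at the centre of its underside. How easily it slides on the aluminium differs from day to day: it may need the tray tipped anywhere from about 25 to 40 degrees.
- coil_b: second grey square moulded coil, 19 x 19 x 11 mm, loose in the tray at the start, 10 to 25 g; origin at the centre of its underside. How easily it slides on the aluminium differs from day to day: it may need the tray tipped anywhere from about 25 to 40 degrees.
- relay: black box relay, 21 x 16 x 15 mm, loose in the tray at the start, 10 to 25 g; origin at the centre of its underside. How easily it slides on the aluminium differs from day to day: it may need the tray tipped anywhere from about 25 to 40 degrees.
- heatsink: small finned aluminium heat sink, 20 x 20 x 12 mm, loose in the tray at the start, 10 to 25 g; origin at the centre of its underside. How easily it slides on the aluminium differs from day to day: it may need the tray tipped anywhere from about 25 to 40 degrees.
- divided_box: low grey parts box 125 x 115 x 24 mm with six compartments, some small parts in it; NOT the bin to fill; loose bystander, origin at its underside, centred
- screwdriver: screwdriver lying on the bench, 170 mm long; loose bystander, origin at its underside, in the middle of its length
- spool: solder spool standing on its flange, 56 mm across, 40 mm high; loose bystander, origin at its underside, centred
- flux_jar: small amber jar, 48 mm across, 45 mm high; loose bystander, origin at its underside, centred
- solvent: white bottle, 52 mm across, 130 mm high; loose bystander, origin at its underside, centred
- mug: white mug, 76 mm across, 90 mm high; loose bystander, origin at its underside, centred
- brush: small brush lying on the bench, 160 mm long; loose bystander, origin at its underside, in the middle of its length
- tester: black hand-held meter lying flat, 70 x 140 x 30 mm; loose bystander, origin at its underside, centred

How it is judged:
By the outcome, as a careful person would: the job done as asked, in the order asked, and still so for the second after the job is handed in, with the robot touching nothing.
It also fails if it takes over 64 s, if anything falls off the work surface, if the arm or the gripper's body presses on something with over 40 N, if the wrist force passes 120 N, or if a joint passes its speed limit or range.

## Working session

There is one attempt and no reset: what is moved stays moved. The work goes in short steps, each a Python script; the robot and the scene stay as the last script left them, time stands still between calls to the robot, and variables do not carry over. Pictures are saved under pics/ and viewed, at most 13 in all, crops included, and the job is handed in when it is done.

```bash
mkdir -p pics
python3 - <<'E'
from station import r
import cv2,numpy as np,pickle
d={}
for n in ("scene","side"):
    s=r.snapshot(n); d[n]=s
    cv2.imwrite(f"pics/{n}0.png",s["frame"][:,:,::-1])
    R=np.array(s["R"]);print(n,s["fx"],s["cx"],s["cy"],np.round(-R.T@s["t"],3),np.round(R,2).tolist())
pickle.dump(d,open("d0.pkl","wb"))
print(r.sense()["clock"],r.sense()["opening"])
E
```

```text
scene 381.257973470124 319.83460502931325 203.98500403098555 [ 1.099 -0.389  0.977] [[0.59, 0.81, -0.01], [0.63, -0.47, -0.62], [-0.5, 0.36, -0.78]]
side 390.3295923542907 319.80230846874065 199.4759089420126 [ 0.074 -0.702  0.952] [[0.83, -0.56, 0.01], [-0.38, -0.59, -0.71], [0.4, 0.59, -0.7]]
0.1 0.0877934907196707
```

View pics/scene0.png

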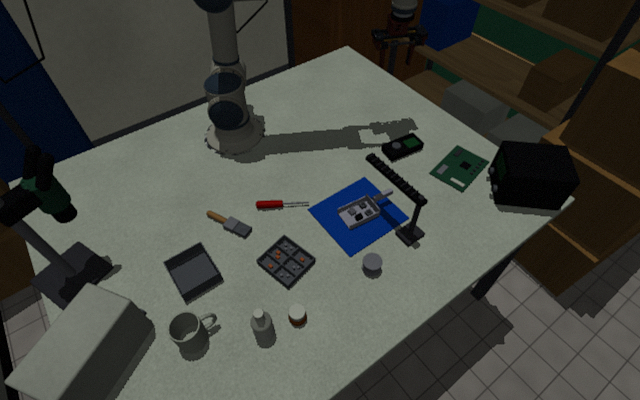

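View pics/side0.png

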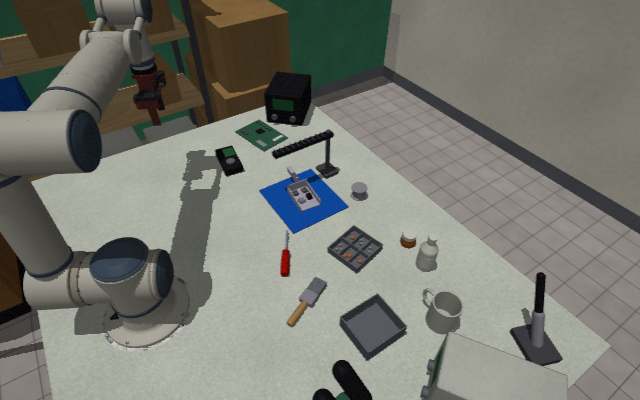

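Scene: tray on the blue mat with its handle at about (388,194) pointing up-right and its lip at about (345,218). The lamp bar runs from its free end (370,157) to the post (420,205), and the deep bin is at (195,270). In the side view the bin is at (373,325) and the handle at (293,173).

```bash
cat > h.py <<'E'
import numpy as np,cv2
def ray(s,u,v):
    R=np.array(s["R"]);t=np.array(s["t"]);C=-R.T@t
    d=R.T@np.array([(u-s["cx"])/s["fx"],(v-s["cy"])/s["fy"],1]);return C,d
def onz(s,u,v,z):
    C,d=ray(s,u,v);return C+d*(z-C[2])/d[2]
def proj(s,X):
    c=np.array(s["R"])@np.array(X)+s["t"];return s["fx"]*c[0]/c[2]+s["cx"],s["fy"]*c[1]/c[2]+s["cy"]
E
python3 - <<'E'
import pickle,cv2,numpy as np
from h import *
d=pickle.load(open("d0.pkl","rb"))
for n in d:
    s=d[n];f=s["frame"].astype(int);m=((f[:,:,2]>f[:,:,0]+50)&(f[:,:,2]>f[:,:,1]+30)).astype(np.uint8)
    m[:, :250]=0; m[:140]=0; m[260:]=0
    c=max(cv2.findContours(m,0,2)[0],key=cv2.contourArea)
    P=np.array([onz(s,*p[0],.003)[:2] for p in c],np.float32)
    h=cv2.convexHull(P);print(n,"mat",cv2.minAreaRect(h))
g={"scene":[(320,140,130,120),(150,230,100,80)],"side":[(250,120,110,115),(330,285,90,80)]}
for i in range(2):
    a=[cv2.resize(d[n]["frame"][y:y+h,x:x+w][:,:,::-1],None,fx=(3 if i==0 else 4),fy=(3 if i==0 else 4),interpolation=cv2.INTER_CUBIC) for n in g for (x,y,w,h) in [g[n][i]]]
    H=max(q.shape[0] for q in a);a=[cv2.copyMakeBorder(q,0,H-q.shape[0],0,5,0) for q in a]
    im=np.hstack(a);print(im.shape);cv2.imwrite(f"pics/c{i}.png",im)
E
```

```text
scene mat ((0.5745242834091187, 0.13214652240276337), (0.23821261525154114, 0.21966804563999176), 89.66763305664062)
side mat ((0.573500394821167, 0.13280965387821198), (0.24021922051906586, 0.21915823221206665), 89.9049301147461)
(360, 730, 3)
(320, 770, 3)
```

View pics/c0.png

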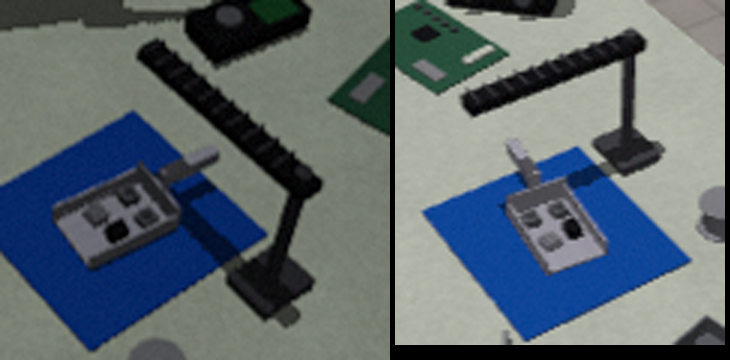

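View pics/c1.png

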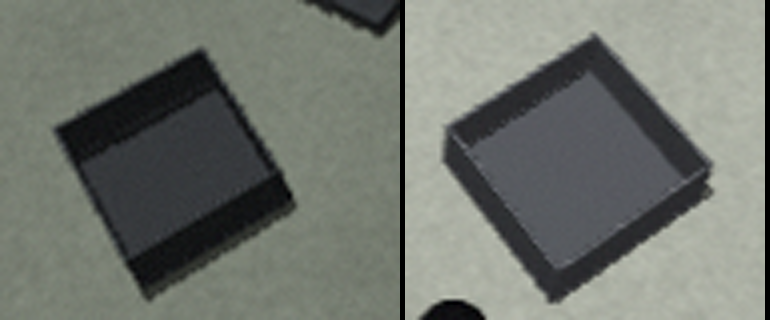

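c0: lip corners in the scene half at about (53,213) and (94,268), handle far end (210,152), bar free end (150,50). In the side half the lip edge runs (548,272)–(606,252), with the handle end at (513,142). c1: bin rim corners at scene (56,130), (203,50), (295,205), (148,298) and side (445,130), (596,35), (712,165), (555,270).

Run:
```python
import pickle
from h import *
d=pickle.load(open("d0.pkl","rb"))
S,D=d["scene"],d["side"]
cs=lambda p:(320+p[0]/3,140+p[1]/3); cd=lambda p:(250+(p[0]-395)/3,120+p[1]/3)
bs=lambda p:(150+p[0]/4,230+p[1]/4); bd=lambda p:(330+(p[0]-405)/4,285+p[1]/4)
p3=lambda x:np.round(x,3)
for nm,s,f,pts in (("S",S,bs,[(56,130),(203,50),(295,195),(148,290)]),("D",D,bd,[(445,130),(596,35),(712,165),(555,270)])):
    P=np.array([onz(s,*f(p),.045)[:2] for p in pts],np.float32);print("bin",nm,p3(P).tolist(),cv2.minAreaRect(P))
for nm,s,f,pts in (("S",S,cs,dict(lipL=(53,212,.004),lipR=(94,268,.004),rearTop1=(140,165,.035),rearTop2=(180,205,.035),hend=(211,149,.055),hroot=(160,172,.055),barfreeL=(138,50,.174),barfreeR=(160,40,.174),barpostL=(297,194,.174),barpostR=(320,182,.174))),
 ("D",D,cd,dict(lipL=(606,252,.004),lipR=(550,273,.004),hend=(512,139,.055),hroot=(530,180,.055),rear1=(505,192,.035),rear2=(567,178,.035),barfreeL=(466,97,.174),barfreeR=(475,113,.156),barpostT=(638,32,.174),barpostB=(645,47,.174)))):
    for k,(u,v,z) in pts.items(): print(nm,k,p3(onz(s,*f((u,v)),z)))
# dark bar axis: triangulate end
```

```text
bin S [[0.4090000092983246, -0.43299999833106995], [0.4090000092983246, -0.32199999690055847], [0.5529999732971191, -0.32199999690055847], [0.5569999814033508, -0.4309999942779541]] ((0.4820539653301239, -0.37640807032585144), (0.14879634976387024, 0.111269511282444), 1.0861629247665405)
bin D [[0.4009999930858612, -0.3240000009536743], [0.5260000228881836, -0.3240000009536743], [0.5270000100135803, -0.4359999895095825], [0.40299999713897705, -0.4339999854564667]] ((0.46391561627388, -0.3799968361854553), (0.12487086653709412, 0.11178234964609146), 0.21339085698127747)
S lipL [0.529 0.087 0.004]
S lipR [0.612 0.077 0.004]
S rearTop1 [0.553 0.185 0.035]
S rearTop2 [0.619 0.184 0.035]
S hend [0.592 0.248 0.055]
S hroot [0.584 0.184 0.055]
S barfreeL [0.52  0.195 0.174]
S barfreeR [0.522 0.222 0.174]
S barpostL [0.742 0.191 0.174]
S barpostR [0.745 0.217 0.174]
D lipL [0.609 0.073 0.004]
D lipR [0.538 0.08  0.004]
D hend [0.592 0.251 0.055]
D hroot [0.572 0.176 0.055]
D rear1 [0.548 0.194 0.035]
D rear2 [0.621 0.175 0.035]
D barfreeL [0.518 0.212 0.174]
D barfreeR [0.522 0.203 0.156]
D barpostT [0.743 0.211 0.174]
D barpostB [0.733 0.183 0.174]
```

```bash
cat >> h.py <<'E'
from scipy.spatial.transform import Rotation as Ro
LEAN=40
def tray_R(yaw,tilt=0): return (Ro.from_euler('z',yaw,degrees=True)*Ro.from_euler('y',tilt,degrees=True)).as_matrix()
def tool(p,yaw,tilt=0,flip=1,back=0):
    """tray origin pose -> TCP pose holding tray_grip; tilt>0 = lip down"""
    R=tray_R(yaw,tilt);l=np.radians(LEAN)
    z=np.array([np.sin(l),0,-np.cos(l)]);y=np.array([0,flip,0.]);x=np.cross(y,z)
    T=R@np.array([x,y,z]).T
    g=np.array(p)+R@[-.1,0,.042]
    return (g-(.163+back)*T[:,2]).tolist(),Ro.from_matrix(T).as_euler('xyz',degrees=True).tolist()
def lip(L,yaw,tilt,flip): # pose with tray_lip at L
    return tool(np.array(L)-tray_R(yaw,tilt)@[.055,0,0],yaw,tilt,flip)
T0=(.578,.131,.003);Y0=-96.7;LIP=(.464,-.352)
E
python3 - <<'E'
import pickle
from h import *
from station import r
S,D=(pickle.load(open("d0.pkl","rb"))[k] for k in("scene","side"))
for k,s,u,v,z in (("mug",S,185,345,.0),("mughandle",S,214,322,.04),("mugD",D,443,322,.01),("drv1",S,258,205,.01),("drv2",S,308,204,.01),("brush1",S,210,214,.01),("brush2",S,250,234,.01),("box",S,287,262,.02),("solv",S,265,342,0),("tester",S,403,147,.03),("helper",S,65,212,.1),("instr",S,150,325,.0)):
    print(k,np.round(onz(s,u,v,z),3))
for f in(1,-1):
    for nm,q in dict(pre=tool(T0,Y0,0,f,.12),grasp=tool(T0,Y0,0,f),out=tool((.388,.131,.045),Y0,0,f),mid=tool((.39,-.1,.1),-90,0,f),bin=lip((*LIP,.065),-90,0,f),tip=lip((*LIP,.045),-90,55,f)).items():
        j=r.inverse_kinematics(*q);print(f,nm,np.round(q[0],3),None if j is None else np.round(j))
E
```

```text
mug [ 0.635 -0.484  0.   ]
mughandle [ 0.644 -0.397  0.04 ]
mugD [ 0.632 -0.469  0.01 ]
drv1 [ 0.361 -0.108  0.01 ]
drv2 [0.454 0.024 0.01 ]
brush1 [ 0.302 -0.25   0.01 ]
brush2 [ 0.444 -0.185  0.01 ]
box [ 0.598 -0.15   0.02 ]
solv [ 0.749 -0.317  0.   ]
tester [0.457 0.438 0.03 ]
helper [ 0.118 -0.599  0.1  ]
instr [ 0.532 -0.537  0.   ]
1 pre [0.611 0.411 0.262] [ 37.  41.  44. -33. 121.  34.]
1 grasp [0.602 0.334 0.17 ] [ 33.  35.  62. -31. 108.  37.]
1 out [0.412 0.334 0.212] [ 43.  12.  87. -27. 111.  47.]
1 mid [0.39  0.105 0.267] [ 24. -17. 110. -37. 104.  20.]
1 bin [ 0.464 -0.092  0.232] [ -2. -12. 109. -40.  83.   3.]
1 tip [ 0.464 -0.34   0.354] [-43.   5.  76.  12. 108. -40.]
-1 pre [0.611 0.411 0.262] [  37.   41.   44.  -33.  121. -146.]
-1 grasp [0.602 0.334 0.17 ] [  33.   35.   62.  -31.  108. -143.]
-1 out [0.412 0.334 0.212] [  43.   12.   87.  -27.  111. -133.]
-1 mid [0.39  0.105 0.267] None
-1 bin [ 0.464 -0.092  0.232] None
-1 tip [ 0.464 -0.34   0.354] [-43.   5.  76.  12. 108. 140.]
```

Run:
```python
from h import *
from station import r
r.reach(*tool(T0,Y0,0,1,.10))
s=r.snapshot("wrist");cv2.imwrite("pics/w1.png",s["frame"][:,:,::-1])
import pickle;pickle.dump(s,open("w1.pkl","wb"))
print(r.sense()["clock"])
```

```text
1.7417
```

View pics/w1.png

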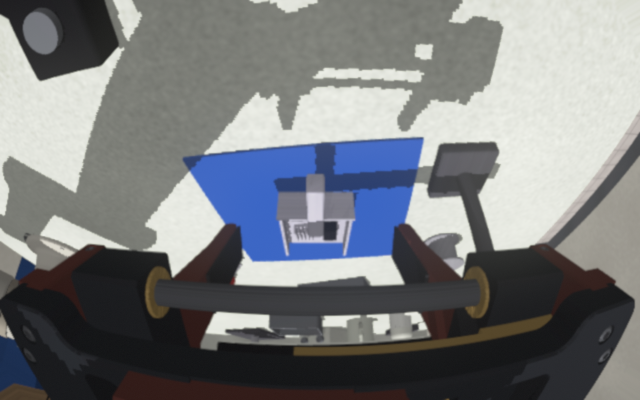

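Wrist view: the handle lies between the fingers, its far end at (307–323,175) and the rear wall's lower edge spanning (277–355,220). The lamp bar crosses in front of the gripper at the bottom, at row 295. I'll check the handle's position with fisheye rays.

Run:
```python
from h import *
import pickle
s=pickle.load(open("w1.pkl","rb"));R=np.array(s["R"]);C=-R.T@np.array(s["t"])
def f(u,v,z):
    a=np.array([(u-s["cx"])/s["fx"],(v-s["cy"])/s["fy"]]);th=np.hypot(*a);d=R.T@np.append(a/th*np.sin(th),np.cos(th));return np.round(C+d*(z-C[2])/d[2],3)
for n,u,v,z in (("hend L",307,175,.055),("hend R",323,175,.055),("hroot L",307,193,.055),("rearL",277,193,.035),("rearR",355,193,.035),("lipL",288,255,.025),("lipR",345,255,.025),("matL",184,158,.003),("matR",422,138,.003)):print(n,f(u,v,z))
R=tray_R(Y0);print([np.round(np.array(T0)+R@np.array(q),3) for q in((-.125,0,.052),(-.055,.038,.032),(-.055,-.038,.032))])
```

```text
hend L [0.588 0.278 0.055]
hend R [0.599 0.277 0.055]
hroot L [0.585 0.257 0.055]
rearL [0.555 0.232 0.035]
rearR [0.621 0.224 0.035]
lipL [0.535 0.082 0.025]
lipR [0.608 0.073 0.025]
matL [0.467 0.255 0.003]
matR [0.683 0.254 0.003]
[array([0.593, 0.255, 0.055]), array([0.622, 0.181, 0.035]), array([0.547, 0.19 , 0.035])]
```

Lateral position and yaw agree with the first estimate; the y offsets come from reading the bottom edges of the faces. Now the grasp and a small lift.

Run:
```python
from h import *
from station import r
r.servo_line(*tool(T0,Y0),speed=.1)
print(r.sense()["contact_force"])
r.grab(60)
st=r.sense();print(st["opening"],st["gripper_force"],st["contact_force"])
p=np.array(T0);
r.servo_line(*tool(p+[0,0,.03],Y0),speed=.06)
st=r.sense();print(st["clock"],st["contact_force"],st["torque"],st["opening"])
s=r.snapshot("side");d=r.snapshot("scene")
a=[cv2.resize(k["frame"][y:y+110,x:x+130,::-1],None,fx=3,fy=3,interpolation=2) for k,x,y in((s,240,120),(d,310,140))]
cv2.imwrite("pics/l1.png",np.hstack(a))
```

```text
[-0.32285022  0.17781092  0.49309802]
0.01362737153403358 59.963815212249756 [-0.16916031 -0.54447023  0.22421777]
4.6667 [ 0.36475412 -0.21680817 -2.92590864] [ 0.79964442 -0.03677551 -0.01897134] 0.013428423483382412
```

View pics/l1.png

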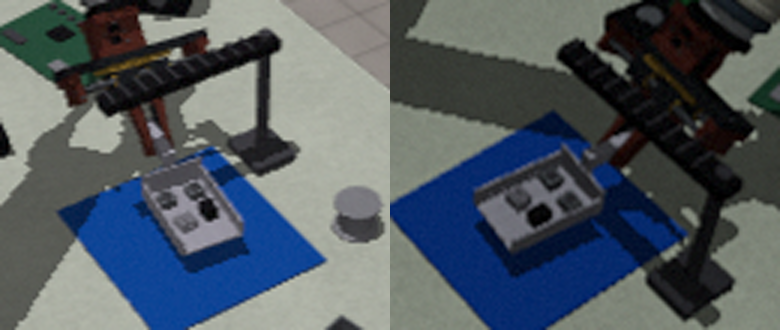

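The tray is lifted under the lamp with all four parts still aboard and looks level. Carrying it out past the free end and over to the bin.

Run:
```python
from h import *
from station import r
r.servo_line(*tool((.388,.131,.045),Y0),speed=.12)
r.servo_line(*tool((.39,-.03,.08),-93),speed=.15)
r.servo_line(*tool((.40,-.12,.09),-90),speed=.15)
r.servo_line(*lip((*LIP,.08),-90,0,1),speed=.13)
st=r.sense();print(st["clock"],st["contact_force"],st["torque"],st["opening"])
s=r.snapshot("side");d=r.snapshot("scene")
for k in(s,d):print([np.round(proj(k,(LIP[0]+x,LIP[1],.08))) for x in(-.038,.038)])
a=[cv2.resize(k["frame"][y:y+130,x:x+130,::-1],None,fx=3,fy=3,interpolation=2) for k,x,y in((s,310,220),(d,150,180))]
cv2.imwrite("pics/b1.png",np.hstack(a))
```

```text
10.0917 [ 0.10570084  0.95926789 -2.95373327] [0.74295107 0.00627554 0.03449524] 0.013895053473057807
[array([355., 314.]), array([379., 299.])]
[array([190., 245.]), array([202., 265.])]
```

View pics/b1.png

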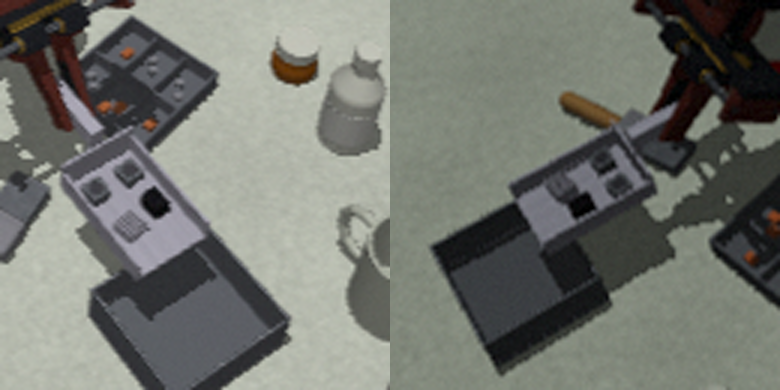

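Over the bin: the lip corners at (137,277)/(208,237) in the side crop match the predicted level pose within about 2 mm, with all four parts aboard. Tipping now.

Run:
```python
from h import *
from station import r
r.servo_line(*lip((*LIP,.062),-90,0,1),speed=.06)
for t,z in((10,.058),(18,.053),(25,.048),(29,.045),(33,.042),(37,.04),(41,.04),(45,.04),(49,.04)):
    r.servo_line(*lip((*LIP,z),-90,t,1),speed=.09)
    st=r.sense();print(t,round(st["clock"],2),np.round(st["contact_force"],2))
r.wait(.4)
s=r.snapshot("side");d=r.snapshot("scene")
a=[cv2.resize(k["frame"][y:y+130,x:x+130,::-1],None,fx=3,fy=3,interpolation=2) for k,x,y in((s,310,235),(d,150,180))]
cv2.imwrite("pics/b2.png",np.hstack(a))
```

```text
10 11.36 [ 0.87  0.16 -3.16]
18 11.95 [-0.14  0.08 -3.91]
25 12.49 [ 0.94  0.79 -2.93]
29 12.87 [ 1.14  0.61 -2.87]
33 13.24 [ 0.05 -0.46 -3.14]
37 13.62 [ 0.94  0.27 -1.92]
41 14.02 [ 0.58 -0.29 -1.95]
45 14.41 [ 0.02  0.6  -2.48]
49 14.8 [ 0.3   0.66 -1.99]
```

View pics/b2.png

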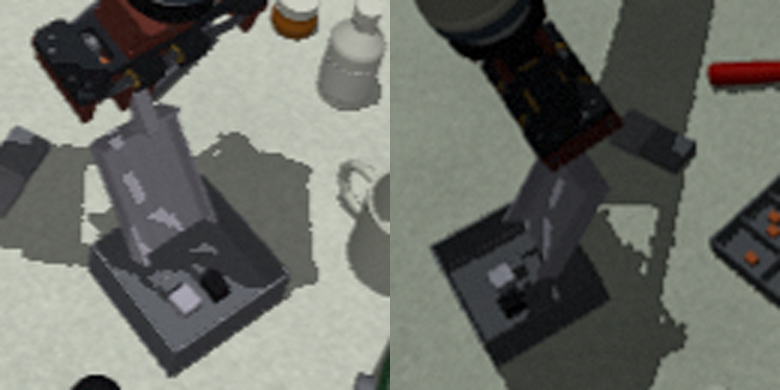

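The relay (212,285) and heat sink (183,298) are in the bin, and the tray looks empty. The coils must be under the lip, so I'll raise the tray straight up and look.

Run:
```python
from h import *
from station import r
r.servo_line(*lip((*LIP,.075),-90,49,1),speed=.07)
r.servo_line(*lip((LIP[0],LIP[1]+.07,.12),-90,30,1),speed=.15)
r.servo_line(*lip((LIP[0],LIP[1]+.13,.11),-90,0,1),speed=.15)
st=r.sense();print(st["clock"],st["contact_force"],st["opening"])
s=r.snapshot("side");d=r.snapshot("scene")
a=[cv2.resize(k["frame"][y:y+170,x:x+130,::-1],None,fx=3,fy=3,interpolation=2) for k,x,y in((s,300,200),(d,150,150))]
cv2.imwrite("pics/b3.png",np.hstack(a))
```

```text
18.7917 [ 0.89696795  0.24032946 -2.76392736] 0.013928235434537996
```

View pics/b3.png

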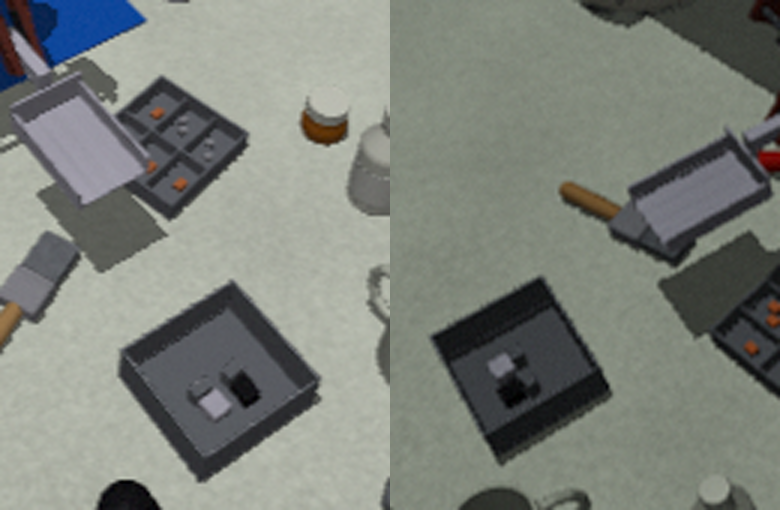

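The tray is empty. The bin is unmoved, with the relay and heat sink showing and the coils beside them. Returning the tray the same way.

Run:
```python
from h import *
from station import r
M=np.array([.575,.132,0])
r.servo_line(*tool((.395,-.03,.09),-92),speed=.15)
r.servo_line(*tool((.388,.132,.045),Y0),speed=.14)
r.servo_line(*tool(M+[0,0,.045],Y0),speed=.11)
r.servo_line(*tool(M+[0,0,.010],Y0),speed=.05)
z=.010
while z>.0:
    z-=.0015; r.servo_line(*tool(M+[0,0,z],Y0),speed=.02)
    f=r.sense()["contact_force"];print(round(z,4),np.round(f,1))
    if f[2]>0: break
s=r.snapshot("side");d=r.snapshot("scene")
a=[cv2.resize(k["frame"][y:y+110,x:x+130,::-1],None,fx=3,fy=3,interpolation=2) for k,x,y in((s,240,120),(d,310,140))]
cv2.imwrite("pics/l2.png",np.hstack(a));print(r.sense()["clock"],r.sense()["torque"])
```

```text
0.0085 [ 0.6  1.2 -1.5]
0.007 [-0.7 -0.7 -2.3]
0.0055 [-0.1 -0.4 -3.2]
0.004 [ 0.6  0.6 -2.4]
0.0025 [ 0.5 -0.6  0.6]
25.4417 [ 0.17790804  0.04817445 -0.00557723]
```

View pics/l2.png

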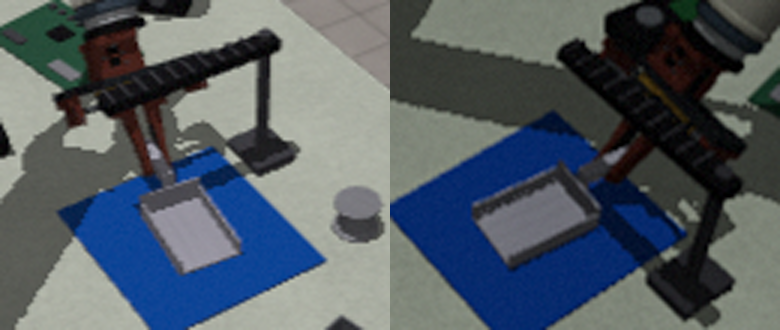

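The tray sits flat in the middle of the mat, its lip at (183,272)–(241,252) in the side crop. Releasing and backing out.

Run:
```python
from h import *
from station import r
M=(.575,.132,.0025)
r.let_go(); r.wait(.3)
r.servo_line(*tool(M,Y0,0,1,.13),speed=.12)
p=r.sense()["tcp_pos"]; r.servo_line([p[0]-.05,p[1]+.02,p[2]+.12],speed=.2); r.wait(.5)
s=r.snapshot("side");d=r.snapshot("scene")
a=[cv2.resize(k["frame"][y:y+250,x:x+190,::-1],None,fx=2,fy=2,interpolation=2) for k,x,y in((s,240,110),(d,250,120))]
cv2.imwrite("pics/f.png",np.hstack(a));print(r.sense()["clock"],r.sense()["contact_force"])
```

```text
29.5833 [-0.4899782   0.23518433 -0.44356637]
```

View pics/f.png

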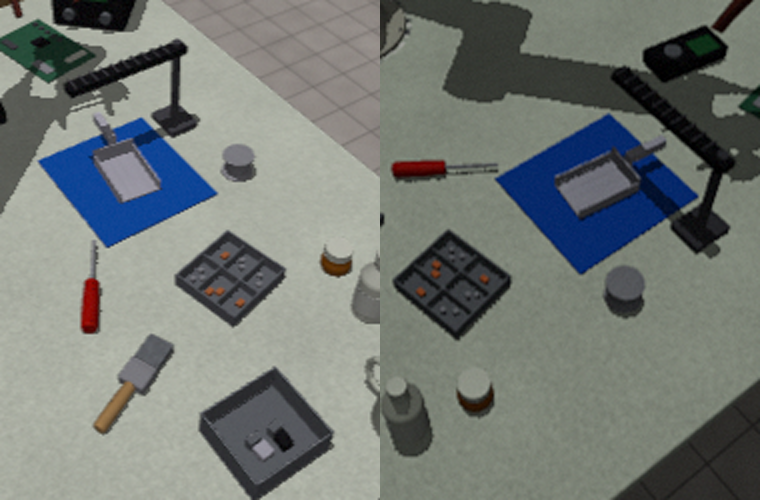

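The tray is flat and centred on the mat, the lamp, bin and bystanders are in place, and the parts are in the bin at (270,440).

```bash
python3 -c "
from station import r
print(r.hand_in())"
```

```text
the job is handed in; nothing more can be done
None
```

I tipped all four parts into the deep bin, put the empty tray back flat in the middle of the mat, let go and handed the job in at about 30 s; I saw the relay and heat sink clearly in the bin, but the two coils only partly, behind them.

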